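Fit up a tube-to-plate weld coupon and hold it for tacking

ROBOT

A 6-joint arm with a two-finger parallel gripper is mounted at the origin on a cart in front of the work surface, level with it; the furniture and walls round the work are solid. World frame = base frame: x ahead of the robot, y to its left, z up, the work surface at z = 0. Lengths are in m, angles in rad, forces in N, time in s.
With the tool pointing down it reaches from about 0.275 to 0.725 m from the base axis. Payload 5.6 kg.
Tool frame: the origin (TCP) lies at the very end of the fingers, on their centre line; the grasp point (between the pads) lies 19 mm behind it (grip_depth is the distance from the TCP to the grasp point, in m); z points along the fingers, y is the line along which they close (so a half turn about z gives the same grasp; the last joint's range is limited). The gripper opens to 85 mm and grips with 20 to 120 N. Pads are 22 mm wide; open, the fingers measure 114 mm over their backs; the gripper's body (76 mm by 85 mm) begins 54 mm behind the grasp point. The pads swing forward as they close: fully open they stand 13 mm farther back than shut.
Start: joints at [-0.858, 0.255, 0.108, 0, -1.424, -0.285], TCP at [0.228, -0.5, 0.231] pointing down, gripper open.
Joint ranges: [-2.95, 2.95], [-1.21, 1.97], [-1.09, 1.5], [-2.87, 1.71], [-2.94, -0.07], [-3.05, 3.05]. Speed limits (rad/s): [2.57, 2.57, 3.14, 3.14, 3.14, 3.14].

INTERFACE

Orientations are given as a unit quaternion [w, x, y, z].
In Python, from cell import movep, move_straight, set_joints, move_gripper, pause, inverse_kinematics, read_state, capture, MotionError, finish_job, grip_depth gives the robot as it stands. Calls block until the motion is done:
- movep(position, orientation): joint-space move of the TCP to a pose.
- move_straight(position, frame=None, rate=0.15): straight line of the TCP; frame=None keeps the orientation; rate is the mean speed in m/s.
- set_joints(angles): joint-space move.
- move_gripper(opening): finger opening in m; the grip force is fixed at half the most; returns when the fingers have stopped.
- pause(seconds).
- inverse_kinematics(position, orientation): joint angles nearest the present ones, or None.
- read_state(): the state.
- capture(name): name is "side" or "top"; returns a dict with "image" (384x512x3 uint8, red, green, blue), "intrinsics" (3x3 intrinsics, pixels), "k1" (the pictures are not rectified: a ray, as slopes to the right and down, at radius r is drawn at 1 + k1 r^2 times it, then the intrinsics apply), "world_from_camera" (4x4, takes a point from camera to world coordinates). Camera axes: x right, y down, z forward; pixel columns grow to the right and rows downward; lengths in m; the calibration is good to about 2 mm. A picture is of the moment at which its call begins. There is no depth.
A pose or a line that the arm cannot do raises MotionError and nothing moves.
- finish_job(): hands the job in; it is judged then, once.
The state is a dict: "clock": time; "joint_pos": joint angles; "qd": joint speeds; "joint_efforts": joint torques, N m; "eef_pos": TCP position; "tcp_rot": TCP orientation; "contact_force": force on the tool from outside, world axes, zero at the start; "wrist_torque": the same for the moment, N m; "grip_width": finger opening in m; "grip_force": force on a finger pad.
Only numpy, scipy, OpenCV 4.12 (cv2) and the standard library are available. Lean on these libraries where they do the work, as an engineer would, in place of code of your own. Each camera call takes 0.05 s, during which the arm holds its last target. There are 200 camera calls.

TASK

Get a tube-to-plate test piece ready for tacking: take the big dark plate out of the coupon rack, stand it on its long edge on the sloping bed of the fit-up jig, centred and leaning back flat against the stop bar with its foot right in the corner, and let go of it. Then lay the long steel tube down into the two vee blocks with its end butted against the plate, and press it down firmly, with about 15 N, so that it bears on both flanks of the vees. Finish while still holding the tube pressed down like this, as the tack would be welded now.

Things in the scene. Friction and masses are not known exactly. Their poses are not given: they have to be found in the camera images.
- plate_mid (a point): Centre of the loose dark mill-scale plate, 178 x 85 x 9 mm, 0.9 kg. At the start it stands on a long edge in one of the rack's three slots, the tallest piece there (the other two are flat bars 40 mm tall). Axes: x along the 85 mm side (up at the start), y along the 178 mm side, z across the 9 mm thickness.
- plate: The same plate as a body (same axes); its origin is the middle of one 178 x 85 mm face, 4.5 mm from the plate's centre.
- tube_mid (a point): Centre (half-way along, on the axis) of the loose bare steel tube, 34 mm outer diameter, 27 mm bore, 150 mm long, 0.31 kg, lying on the bench at the start. x runs along the tube; either end may go to the plate. A 62 mm long offcut of the same tube also lies on the bench and is not used.
- tube: The same tube as a body; its origin is on the outside of its wall, half-way along, 17 mm from the axis. On the way to the jig stands a fixed drawer cabinet, 249 mm tall (x up to about 0.49 m with its open drawer, y -0.10 to 0.25 m), and behind it a toggle clamp fixture 107 mm tall (x 0.59 to 0.73 m, y -0.04 to 0.26 m): carry things over or round them.
- jig: The fit-up jig, bolted down: a 100 mm wide bed that slopes down 15 degrees to a stop bar at its low end, with two vee blocks on it. Origin: underside of its base, below the middle of the vees; x level, towards the stop bar; z up. The stop bar is 116 mm wide, 10 mm thick, 46 mm tall above the bed and square to it. Other sizes: see vee_left, vee_right.
- vee_left: Left (+y) halves of the two vee blocks. Origin: where the tube's centre is when it lies seated in the vees with its end against the plate. x along the vee, down the slope to the stop bar (15 degrees below level); y level, across; z square to the bed. Bed top at z = -42 mm, stop bar's face at x = +84 mm; the plate in place is centred at x = 79.5, y = 0, z = 0.5 mm, long side along y.
- vee_right: Right (-y) halves of the two vee blocks; origin and axes as vee_left. The vee is 90 degrees, 45 either side of z; block tops at z = -4 mm; each block is 56 mm wide (y); they fill x = 25 to 53 and x = -53 to -25 mm, with a free gap of 50 mm between them for fingers, and 22 mm free between the nearer block and the plate in place.
- rack: The coupon rack, bolted down: base 112 x 130 x 8 mm, three slots 34 mm apart along its x, each 12 mm wide between two loops of round bar that reach 39 mm above the bench; the pieces stand on the base, 8 mm above the bench, their length along the rack's y. Origin: centre of the base's underside.

How it is judged:
By the outcome, as a careful person would: the job done as asked, in the order asked, and still so for the second after the job is handed in, while the arm keeps its last pose, push and grip.
It also fails if it takes over 67 s, if anything falls off the work surface, if the arm or the gripper's body presses on something with over 40 N, if the wrist force passes 120 N, or if a joint passes its speed limit or range.

## Working session

There is one attempt and no reset: what is moved stays moved. The work goes in short steps, each a Python script; the robot and the scene stay as the last script left them, time stands still between calls to the robot, and variables do not carry over. Pictures are saved under pics/ and viewed, at most 10 in all, crops included, and the job is handed in when it is done.

```bash
ls; mkdir -p pics; cat > h.py <<'E'
import numpy as np, cv2
from cell import *
from scipy.spatial.transform import Rotation as R
def snap(cam,fn):
    c=capture(cam); cv2.imwrite('pics/'+fn,c['image'][:,:,::-1]); np.savez('pics/'+fn+'.npz',**c); return c
def ray(c,uv):
    K=np.array(c['intrinsics']);T=np.array(c['world_from_camera'])
    p=cv2.undistortPoints(np.float64(uv).reshape(-1,1,2),K,np.array([float(c['k1']),0,0,0]))[:,0]
    d=np.c_[p,np.ones(len(p))]@T[:3,:3].T
    return T[:3,3],d
def onz(c,uv,z):
    o,d=ray(c,uv); return o+d*((z-o[2])/d[:,2])[:,None]
def proj(c,P):
    K=np.array(c['intrinsics']);T=np.linalg.inv(c['world_from_camera'])
    p=np.atleast_2d(P)@T[:3,:3].T+T[:3,3]
    return cv2.projectPoints(p,np.zeros(3),np.zeros(3),K,np.array([float(c['k1']),0,0,0]))[0][:,0]
def two(c1,a,c2,b):
    o1,d1=ray(c1,a);o2,d2=ray(c2,b);d1=d1[0];d2=d2[0]
    s=np.linalg.lstsq(np.c_[d1,-d2],o2-o1,rcond=None)[0]
    p,q=o1+s[0]*d1,o2+s[1]*d2
    return (p+q)/2,np.linalg.norm(p-q)
def q(M): x=R.from_matrix(M).as_quat(); return [x[3],x[0],x[1],x[2]]
E
python3 - <<'E'
from h import *
np.set_printoptions(precision=4,suppress=True)
for n in('side','top'):
    c=snap(n,n+'0.png');print(n,c['intrinsics'],c['k1'],c['world_from_camera'])
print(read_state(),grip_depth)
a=cv2.imread('pics/side0.png');b=cv2.imread('pics/top0.png')
E
```

```text
pics
side [[375.7787   0.     255.4797]
 [  0.     375.7787 184.7525]
 [  0.       0.       1.    ]] 0.041503990233031855 [[-0.9962 -0.0536  0.0691  0.5169]
 [-0.0874  0.6447 -0.7594  0.8222]
 [-0.0039 -0.7625 -0.6469  0.7537]
 [ 0.      0.      0.      1.    ]]
top [[444.3334   0.     246.2519]
 [  0.     444.3334 187.2993]
 [  0.       0.       1.    ]] -0.12401372584007993 [[-0.0231 -0.9938  0.1088  0.4636]
 [-0.9997  0.0224 -0.0076  0.0256]
 [ 0.0051 -0.1089 -0.994   1.2318]
 [ 0.      0.      0.      1.    ]]
{'clock': 0.1, 'joint_pos': array([-0.8584,  0.2557,  0.1072, -0.0004, -1.4239, -0.2846]), 'qd': array([ 0.0006, -0.0029,  0.002 ,  0.0016, -0.0009,  0.0009]), 'joint_efforts': array([ -0.0012, -38.7603,  23.8476,   5.3779,  -0.0038,   0.    ]), 'eef_pos': array([ 0.228 , -0.5   ,  0.2305]), 'tcp_rot': array([-0.0002, -0.2122,  0.9772,  0.0008]), 'contact_force': array([-0.1781,  0.879 ,  0.5051]), 'wrist_torque': array([-0.0041, -0.0254, -0.0436]), 'grip_force': 0.0, 'grip_width': 0.08552642084513565} 0.0187
```

View pics/side0.png

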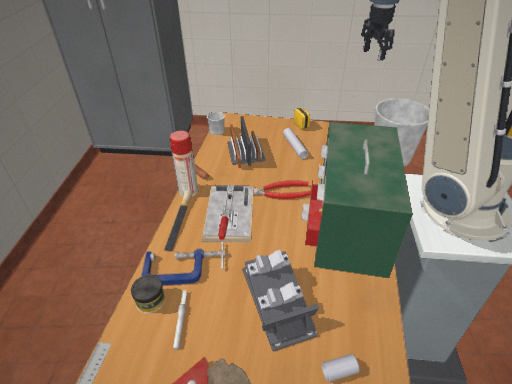

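View pics/top0.png

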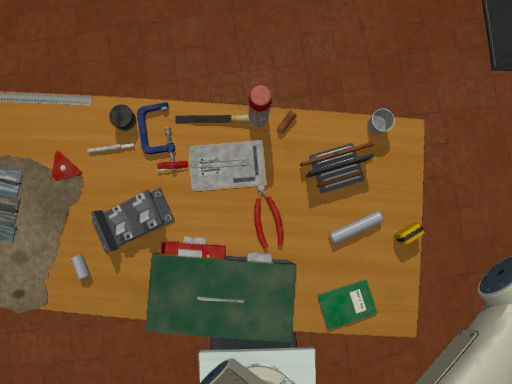

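Side view: rack at about (245,150), tube at (296,143), jig at (280,300) with its stop bar at the near end, around (298,330). Top view: rack (340,168), tube (356,228), jig (133,220) with the stop bar at its left end. The cabinet spans (150–297, 240–340). Next I'll enlarge the rack and jig.

```bash
python3 - <<'E'
import cv2,numpy as np
a=cv2.imread('pics/side0.png');b=cv2.imread('pics/top0.png')
f=lambda i,x,y,w,h:cv2.resize(i[y:y+h,x:x+w],(400,300),interpolation=cv2.INTER_CUBIC)
cv2.imwrite('pics/m.png',np.vstack([np.hstack([f(a,210,105,100,75),f(b,290,130,100,75)]),np.hstack([f(a,220,240,120,120*3//4+20),f(b,80,180,100,75)])]))
E
```

```text
(no output)
```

View pics/m.png

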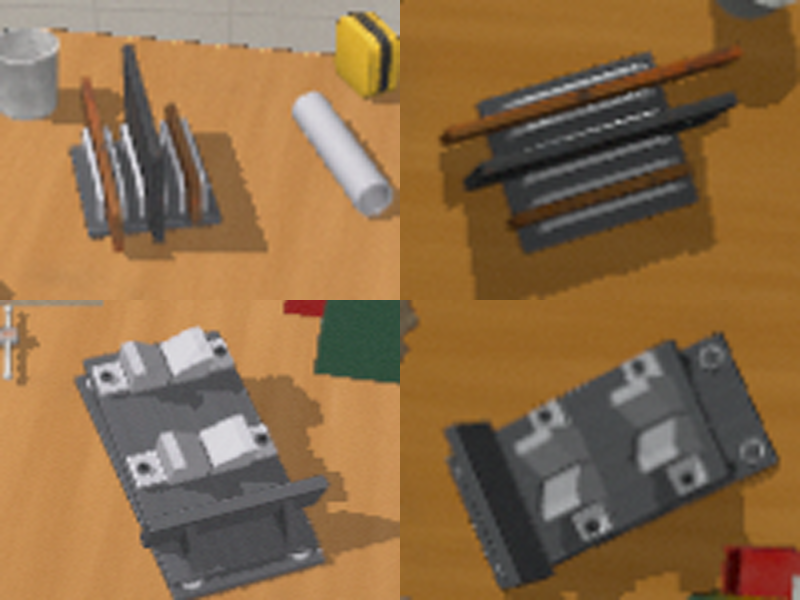

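```bash
python3 - <<'E'
import cv2,numpy as np
a=cv2.imread('pics/side0.png');b=cv2.imread('pics/top0.png')
def f(i,x,y,w,h,s):
    o=cv2.resize(i[y:y+h,x:x+w],None,fx=s,fy=s,interpolation=cv2.INTER_CUBIC)
    o=np.uint8(255*(o/255.)**0.6)
    for k in range(0,w,10): cv2.putText(o,str(x+k),(k*s,8),0,.3,(0,255,255),1); o[:4,k*s]=255;o[::8,k*s]=(0,255,255)
    for k in range(0,h,10): cv2.putText(o,str(y+k),(0,k*s+4),0,.3,(0,255,255),1); o[k*s,::8]=(0,255,255)
    return o
cv2.imwrite('pics/jt.png',f(b,88,183,92,72,8))
cv2.imwrite('pics/js.png',f(a,238,244,90,106,5)) if 0 else cv2.imwrite('pics/js.png',f(a,238,246,86,100,6))
cv2.imwrite('pics/rk.png',np.hstack([f(a,224,110,44,60,9),f(b,297,138,44,60,9)]) if 0 else np.vstack([f(b,296,138,84,42,7),f(a,221,114,84,44,7)]))
E
```

```text
(no output)
```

View pics/jt.png

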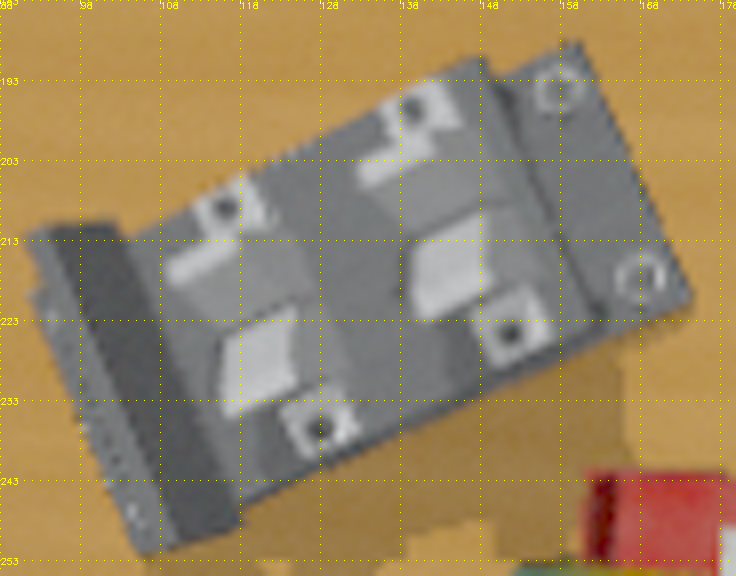

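View pics/js.png

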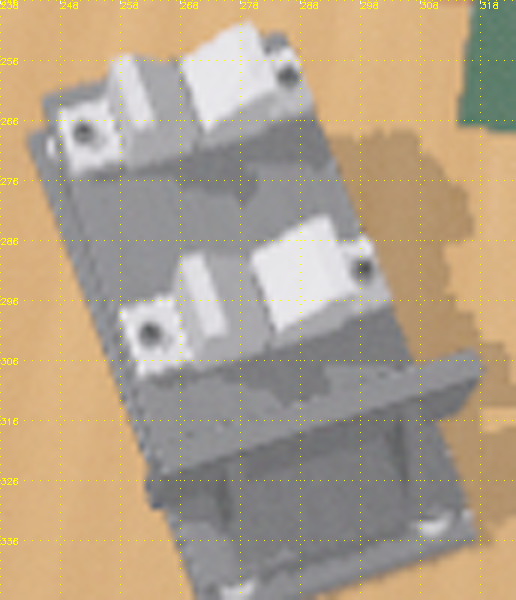

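View pics/rk.png

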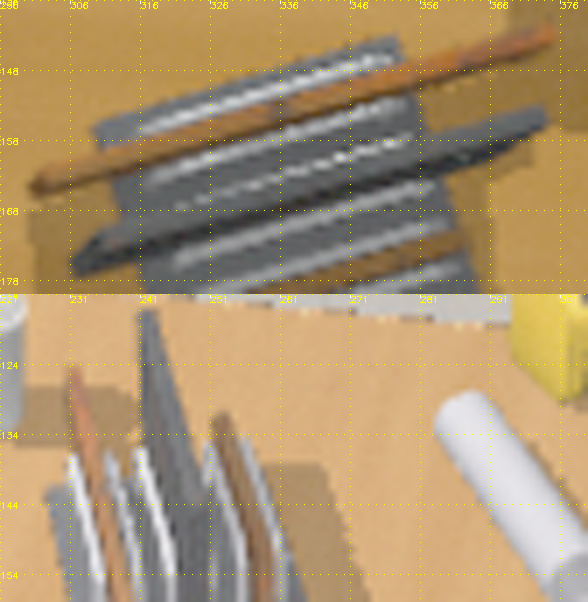

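Top view: stop-bar face upper edge runs (94.3,212) to (110,250.5). The block-top strips are at about (108–118, 213–219) and (132–143, 201–207). The plate's top edge runs (312,172) to (374,154). Side view: stop edge (263,324) to (317.5,304.3), plate far top corner at (242,116). Triangulating these now.

```bash
cat > meas.py <<'E'
from h import *
np.set_printoptions(precision=4,suppress=True)
cs=dict(np.load('pics/side0.png.npz'));ct=dict(np.load('pics/top0.png.npz'))
S=lambda u,v:[238+u/6,246+v/6]
T=lambda u,v:[88+u/8,183+v/8]
pts=[((84,-58,4),S(150,468),T(50,232)),((84,58,4),S(477,350),T(176,540)),
((53,-28,-4),S(210,338),T(165,270)),((53,-20,-4),S(228,328),T(172,288)),((25,-20,-4),S(198,252),T(240,250)),
((-25,-28,-4),S(137,130),T(357,168)),((-25,-20,-4),S(155,122),T(365,188)),((-53,-20,-4),S(128,53),T(437,150))]
A=[];B=[]
for m,s,t in pts:
    p,e=two(cs,s,ct,t);print(m,p,round(e*1e3,1));A.append(m);B.append(p)
A=np.array(A)/1e3;B=np.array(B)
r,_=R.align_vectors(B-B.mean(0),A-A.mean(0));M=r.as_matrix()
o=B.mean(0)-M@A.mean(0)
print('vee',o,M,'slope',np.degrees(np.arcsin(-M[2,0])),'roll',np.degrees(np.arcsin(M[2,1])),'yaw',np.degrees(np.arctan2(M[1,0],M[0,0])))
print('res mm',(B-o-A@M.T)*1e3)
f=two(cs,[242.1,116.3],ct,[374.1,154.1]);n=two(cs,[249.2,142.5],ct,[312,171.8]);print('plate',f,n,np.linalg.norm(f[0]-n[0]))
def tube(c,box,thr):
    x,y,w,h=box;im=c['image'][y:y+h,x:x+w].astype(int)
    m=((im.min(2)>thr)&(im.max(2)-im.min(2)<30)).astype(np.uint8)
    cn=max(cv2.findContours(m,0,2)[0],key=cv2.contourArea)
    rc=cv2.minAreaRect(cn);bp=cv2.boxPoints(rc)+[x,y];print(rc,cv2.contourArea(cn));return bp,cn[:,0]+[x,y]
for c,b in((ct,(320,205,70,45)),(cs,(278,124,35,38))):
    bp,cn=tube(c,b,110)
    d=np.linalg.norm(bp-np.roll(bp,-1,0),axis=1);k=np.argmin(d)
    e1=(bp[k]+bp[(k+1)%4])/2;e2=(bp[(k+2)%4]+bp[(k+3)%4])/2
    print(bp.tolist(),e1,e2)
    P=onz(c,[e1,e2],.017);print('tube',P,np.linalg.norm(P[0]-P[1]),P.mean(0),'width',np.linalg.norm(np.diff(onz(c,[bp[k],bp[(k+1)%4]],.017),axis=0)))
E
python3 meas.py
```

```text
(84, -58, 4) [0.5371 0.4268 0.0527] 4.2
(84, 58, 4) [0.4311 0.38   0.0636] 1.5
(53, -28, -4) [0.5213 0.3837 0.064 ] 0.7
(53, -20, -4) [0.5153 0.3806 0.0661] 0.8
(25, -20, -4) [0.5271 0.3558 0.0728] 0.9
(-25, -28, -4) [0.5522 0.3139 0.0841] 0.2
(-25, -20, -4) [0.5457 0.3109 0.0855] 0.6
(-53, -20, -4) [0.5573 0.2856 0.0923] 1.1
vee [0.5171 0.3274 0.083 ] [[-0.3871 -0.9204 -0.0548]
 [ 0.8724 -0.3849  0.3012]
 [-0.2983  0.0688  0.952 ]] slope 17.358311313067638 roll 3.9442144902960634 yaw 113.92725358633113
res mm [[-0.6684  2.6799 -5.0967]
 [ 0.1176  0.4565 -2.1401]
 [-1.2634  0.5358  2.4889]
 [ 0.0499  0.5613  4.0468]
 [ 1.0462  0.1374  2.4449]
 [-0.5912 -1.2197 -0.6456]
 [ 0.2641 -1.1557  0.2242]
 [ 1.0454 -1.9956 -1.3224]]
plate (array([ 0.6681, -0.3234,  0.0876]), np.float64(0.0027705430023055276)) (array([ 0.6248, -0.1547,  0.0934]), np.float64(5.776477430628348e-05)) 0.17418914786243495
((36.252197265625, 21.03803062438965), (9.903456687927246, 54.186058044433594), 64.88516235351562) 468.0
[[329.6188898086548, 233.05364418029785], [378.6821403503418, 210.0552430152893], [382.88550567626953, 219.02241706848145], [333.8222541809082, 242.02081680297852]] [331.7206 237.5372] [380.7838 214.5388]
tube [[ 0.453  -0.2143  0.017 ]
 [ 0.5122 -0.3545  0.017 ]] 0.15216209434025724 [ 0.4826 -0.2844  0.017 ] width 0.026977985250887092
((17.20945930480957, 18.993244171142578), (34.64179611206055, 9.416058540344238), 54.462318420410156) 282.0
[[281.310809135437, 131.63513660430908], [288.97297191619873, 126.16216373443604], [309.1081085205078, 154.3513526916504], [301.4459457397461, 159.82432556152344]] [285.1419 128.8987] [305.277  157.0878]
tube [[ 0.5148 -0.3669  0.017 ]
 [ 0.4436 -0.1973  0.017 ]] 0.18397409937906692 [ 0.4792 -0.2821  0.017 ] width 0.048050275347505216
```

```bash
cat > fit.py <<'E'
exec(open('meas.py').read().split("f=two(")[0])
from scipy.optimize import least_squares
def Mv(yaw): return R.from_euler('ZY',[yaw,np.radians(15)]).as_matrix()
# extra points: left block flank/top outer? bed upper-end corners unknown; back edge of stop bar top
pts+=[((94,58,4),S(483,372),None)]
def res(p):
    P=p[:3]+A2@Mv(p[3]).T; out=[]
    for (m,s,t),X in zip(pts,P):
        out+= [proj(cs,X)[0]-s]
        if t is not None: out+=[proj(ct,X)[0]-t]
    return np.ravel(out)
A2=np.array([x[0] for x in pts])/1e3
s=least_squares(res,[.517,.327,.083,1.97],loss='soft_l1')
print(s.x,np.degrees(s.x[3]));print(res(s.x).reshape(-1,2).round(1).tolist())
E
python3 fit.py | tail -2
python3 - <<'E'
from h import *
np.set_printoptions(precision=3,suppress=True)
D=lambda yawc,tilt=None:0
def down(a): # closing axis (tool y) at angle a, tool z down
    y=np.array([np.cos(a),np.sin(a),0]);z=np.array([0,0,-1.]);return np.c_[np.cross(y,z),y,z]
for a in (14.4,194.4):
  for z in (.058,.3): print('rack',a,z,inverse_kinematics([.6465,-.239,z],q(down(np.radians(a)))))
for a in (112,292):
  Mz=R.from_euler('ZY',[np.radians(112),np.radians(15)]).as_matrix()
  y=Mz[:,0]*(1 if a==112 else -1);z=-Mz[:,2];M=np.c_[np.cross(y,z),y,z]
  p=np.array([.517,.327,.083])+Mz@[.0795,0,.008]
  for d in (0,.1,.2): print('jig',a,d,p+Mz[:,2]*d,inverse_kinematics(list(p+[0,0,d]),q(M)))
E
```

```text
[0.5172 0.3264 0.0819 1.9793] 113.40578405565873
[[0.8, -3.9], [-0.7, -1.3], [-0.5, -0.7], [0.4, 0.2], [-0.6, -0.2], [0.0, -0.7], [0.0, 0.4], [0.3, -0.2], [0.6, 0.3], [0.2, 0.1], [-0.3, 0.1], [-0.2, -0.3], [0.2, 0.4], [-0.0, -0.0], [0.7, 0.5], [-0.3, 0.2], [0.5, 0.4]]
rack 14.4 0.058 [-0.128  0.617  0.226  0.    -1.18  -2.762]
rack 14.4 0.3 [-0.128  0.563  0.747  0.    -1.755 -2.762]
rack 194.4 0.058 [-0.128  0.617  0.226  0.    -1.18   0.38 ]
rack 194.4 0.3 [-0.128  0.563  0.747  0.    -1.755  0.38 ]
jig 112 0 [0.487 0.4   0.07 ] [ 1.051  0.571  0.061  0.217 -1.233 -2.328]
jig 112 0.1 [0.478 0.424 0.167] [ 1.052  0.509  0.223  0.206 -1.451 -2.28 ]
jig 112 0.2 [0.468 0.448 0.263] [ 1.052  0.491  0.443  0.206 -1.685 -2.232]
jig 292 0 [0.487 0.4   0.07 ] [ 1.051  0.571  0.061  0.217 -1.233  0.814]
jig 292 0.1 [0.478 0.424 0.167] [ 1.052  0.509  0.223  0.206 -1.451  0.861]
jig 292 0.2 [0.468 0.448 0.263] [ 1.052  0.491  0.443  0.206 -1.685  0.91 ]
```

```bash
cat >> h.py <<'E'
def down(a):
    a=np.radians(a);y=np.array([np.cos(a),np.sin(a),0]);z=np.array([0,0,-1.]);return np.c_[np.cross(y,z),y,z]
YAW=np.radians(113.4);MV=R.from_euler('ZY',[YAW,np.radians(15)]).as_matrix();OV=np.array([.5172,.3264,.0819])
def st(t=''):
    s=read_state();print(t,'t%.1f'%s['clock'],np.round(s['eef_pos'],4),'F',np.round(s['contact_force'],1),'Fv',np.round(MV.T@s['contact_force'],1),'Tv',np.round(MV.T@s['wrist_torque'],2),'w%.4f g%.0f'%(s['grip_width'],s['grip_force']));return s
E
python3 - <<'E'
from h import *
Q=q(down(194.4))
movep([.6465,-.239,.20],Q)
move_gripper(.05)
move_straight([.6465,-.239,.057],rate=.12);st('down')
move_gripper(.016);st('16')
move_gripper(.0);s=st('closed')
E
```

```text
down t3.7 [ 0.6471 -0.2392  0.058 ] F [ 0.1 -0.9  0.2] Fv [-0.9  0.3  0. ] Tv [ 0.   -0.01 -0.02] w0.0500 g0
16 t4.1 [ 0.6465 -0.239   0.0571] F [ 0.1 -0.8  0.6] Fv [-0.9  0.2  0.3] Tv [-0.01  0.02 -0.  ] w0.0163 g0
closed t4.3 [ 0.6473 -0.2389  0.0573] F [ 2.8  0.7 -0.6] Fv [-0.3 -2.8 -0.7] Tv [-1.01  0.23 -0.12] w0.0086 g60
```

```bash
python3 - <<'E'
from h import *
move_straight([.6465,-.239,.30],rate=.25);st('up')
c=snap('side','side1.png');d=snap('top','top1.png')
a=c['image'][:,:,::-1];b=d['image'][:,:,::-1]
P=read_state()['eef_pos']
u=proj(c,P)[0].astype(int);v=proj(d,P)[0].astype(int);print(u,v)
f=lambda i,x,y,w,h,s:cv2.resize(i[max(y,0):y+h,x:x+w],(w*s,h*s),interpolation=cv2.INTER_CUBIC)
A=f(a,u[0]-30,max(u[1]-35,0),66,75,6);B=f(b,v[0]-33,v[1]-37,66,75,6)
print(u[0]-30,max(u[1]-35,0),v[0]-33,v[1]-37)
cv2.imwrite('pics/p1.png',np.uint8(255*(np.hstack([A,B])/255.)**.6))
E
```

```text
up t5.5 [ 0.6458 -0.2384  0.2967] F [ 0.1  0.9 -8.9] Fv [ 3.1 -0.5 -8.4] Tv [0.01 0.05 0.04] w0.0083 g63
[243  68] [364 147]
213 33 331 110
```

View pics/p1.png

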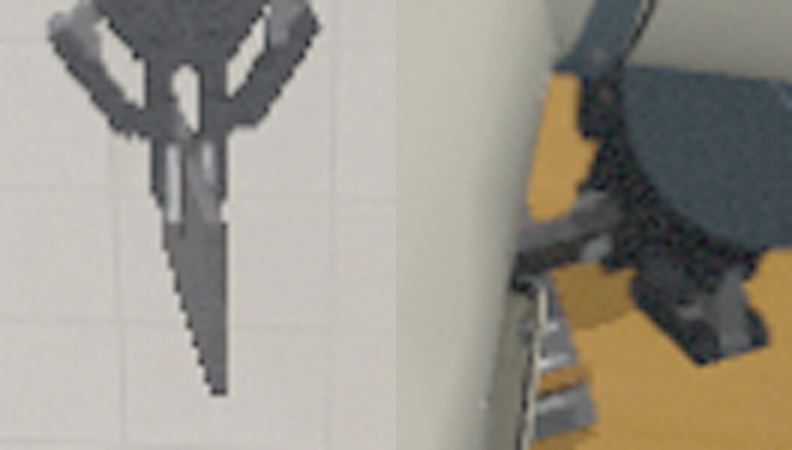

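Plate is held upright. Its near bottom corner shows at side px (250,98.8). I'll check the centring of the grip from that corner and from the gravity moment, then carry the plate over.

```bash
python3 - <<'E'
from h import *
c=dict(np.load('pics/side1.png.npz'))
P=onz(c,[[250.2,98.8]],.248)[0];tcp=read_state()['eef_pos']
L=np.array([-np.sin(np.radians(14.4)),np.cos(np.radians(14.4)),0])
print('corner',P,'along',(P-tcp)@L*1e3,'across',(P-tcp)@np.array([L[1],-L[0],0])*1e3)
W=[]
for i in range(12): pause(.03);W.append(read_state()['wrist_torque'])
W=np.mean(W,0);print('torque',W.round(3)); print('r est mm', np.array([W[1],-W[0]])/8.9*1e3, 'along',np.array([W[1],-W[0]])@L[:2]/8.9*1e3)
# carry
set_joints([.45,.53,.6,.1,-1.7,.6])
st('mid')
# tool for jig: closing along -x_vee, z along -z_vee, 2deg steeper
Mz=R.from_euler('ZY',[YAW,np.radians(13)]).as_matrix()
y=-Mz[:,0];z=-Mz[:,2];M=np.c_[np.cross(y,z),y,z]
p=OV+MV@[.070,0,.012]+[0,0,.12]
movep(list(p),q(M));st('above jig')
E
```

```text
corner [ 0.61878835 -0.14595768  0.248     ] along 96.50340811458082 across -3.142099447736644
torque [-0.041 -0.027  0.001]
r est mm [-2.9904827   4.64179132] along 5.23966371108462
mid t7.3 [0.6594 0.1064 0.2816] F [ 0.5 -0.2 -9.1] Fv [ 1.9 -0.4 -8.9] Tv [-0.39 -0.5  -0.11] w0.0083 g63
above jig t8.6 [0.4903 0.3904 0.1961] F [ 0.2 -0.4 -8. ] Fv [ 1.7 -0.  -7.8] Tv [-0.1  -1.34 -0.02] w0.0080 g62
```

```bash
cat >> h.py <<'E'
def avg(n=6,dt=.02):
    F=[];T=[]
    for i in range(n): pause(dt);s=read_state();F.append(MV.T@s['contact_force']);T.append(MV.T@s['wrist_torque'])
    return np.mean(F,0),np.mean(T,0)
def goto(v,rate=.05): move_straight(list(OV+MV@(np.array(v)/1e3)),rate=rate)
E
python3 - <<'E'
from h import *
goto([70,-6,60],.15)
print(avg(10))
goto([70,-6,14],.15);F0,T0=avg(8);print('base',F0,T0)
snap('side','side2.png')
z=14
while z>0:
    z-=1;goto([70,-6,z],.03);F,T=avg(2)
    if F[2]-F0[2]>5: break
print('z',z,F,T);st()
E
```

```text
(array([ 2.41376485,  0.0310148 , -8.24565235]), array([-0.06956223, -1.40369019,  0.00492119]))
base [ 2.44031063 -0.48589784 -8.20005723] [-0.06229094 -1.40640414 -0.00854655]
z 11 [ 1.96481321  1.19126878 -0.30785099] [ 0.69980341 -1.41193218 -0.01109719]
 t10.9 [0.495  0.3939 0.0754] F [-1.7  0.9 -0.1] Fv [1.5 1.2 0.3] Tv [ 0.7  -1.41  0.02] w0.0083 g65
```

```bash
python3 - <<'E'
from h import *
c=snap('side','side3.png');d=snap('top','top3.png')
print('offcut',onz(dict(np.load('pics/top0.png.npz')),[[80,267]],.017))
def box(img,c):
    img=img.copy()
    for k in [(75,5),(84,-42)]:
        P=[OV+MV@(np.array([k[0],y,z])/1e3) for y,z in((-89,-42),(89,-42),(89,43),(-89,43))]
    return img
f=lambda i,x,y,w,h,s:cv2.resize(i[y:y+h,x:x+w],(w*s,h*s),interpolation=cv2.INTER_CUBIC)
A=f(c['image'],235,240,110,120,5)[:,:,::-1]
cv2.imwrite('pics/p3.png',np.uint8(255*(A/255.)**.6))
E
```

```text
offcut [[0.38621428 0.47889756 0.017     ]]
```

View pics/p3.png

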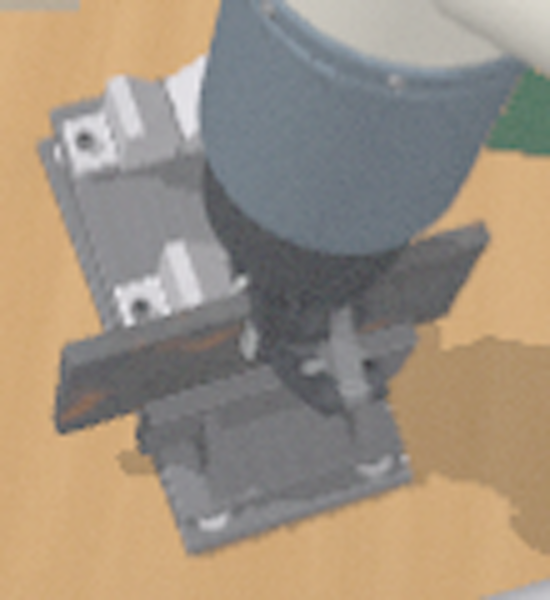

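```bash
python3 - <<'E'
from h import *
c=dict(np.load('pics/side3.png.npz'))
Mz=R.from_euler('ZY',[YAW,np.radians(13)]).as_matrix()
t=OV+MV@np.array([.070,-.006,.011])
for yc in(0,):
  for y,z in((-89,-49),(-89,36),(89,-49),(89,36)):
    for x in (4.5,-4.5): print(y,z,x,proj(c,t+Mz@(np.array([x,y+6+yc,z])/1e3))[0].round(1), ((proj(c,t+Mz@(np.array([x,y+6+yc,z])/1e3))[0]-[235,240])*5).round(0))
E
```

```text
-89 -49 4.5 [246.5 326.7] [ 58. 434.]
-89 -49 -4.5 [245.2 322.4] [ 51. 412.]
-89 36 4.5 [248.7 312.7] [ 68. 364.]
-89 36 -4.5 [247.3 308.1] [ 61. 341.]
89 -49 4.5 [324.6 302.4] [448. 312.]
89 -49 -4.5 [322.9 298.5] [439. 293.]
89 36 4.5 [333.5 287.1] [493. 236.]
89 36 -4.5 [331.6 283. ] [483. 215.]
```

```bash
python3 - <<'E'
from h import *
goto([70,-6,12.5],.05);F0,T0=avg(5);print(F0,T0)
x=70
while x<83:
    x+=1;goto([x,-6,12.5],.05);F,T=avg(2)
    if F[0]-F0[0]<-6: break
print('x',x,F,T);st()
z=12.5
while z>3:
    z-=1;goto([x,-6,z],.04);F,T=avg(2);print(z,F.round(1),T.round(2))
    if F[2]>8: break
E
```

```text
[ 2.28845407 -0.09269042 -4.92707195] [ 0.15538948 -1.56123649 -0.02473869]
x 80 [-5.70647874  0.11291984 -7.00092607] [-0.25155863  1.90354957  0.09323965]
 t14.1 [0.4916 0.4008 0.074 ] F [ 2.2 -7.  -5.7] Fv [-5.6  0.8 -7.4] Tv [-0.27  1.92  0.08] w0.0084 g64
11.5 [-5.8  0.1 -4.8] [-0.04  1.9   0.14]
10.5 [-5.8  1.5 -0.5] [0.75 1.96 0.1 ]
9.5 [-6.3  4.1  3.8] [1.58 1.98 0.09]
8.5 [-5.7  5.6  7.6] [2.28 1.96 0.11]
7.5 [-6.1  7.7 12.5] [3.11 1.96 0.16]
```

```bash
cat >> h.py <<'E'
def plq(roll,lean=13,yaw=0):
    Mz=R.from_rotvec(MV[:,0]*np.radians(roll)).as_matrix()@R.from_rotvec(MV[:,2]*np.radians(yaw)).as_matrix()@R.from_euler('ZY',[YAW,np.radians(lean)]).as_matrix()
    y=-Mz[:,0];z=-Mz[:,2];return q(np.c_[np.cross(y,z),y,z])
E
python3 - <<'E'
from h import *
for z,r in((11,0),(11,1.5),(9,1.5),(8,1.5)):
    move_straight(list(OV+MV@np.array([.080,-.006,z/1e3])),plq(r),.03);F,T=avg(4);print(z,r,F.round(1),T.round(2))
if F[2]<10 and T[0]>.7:
    move_straight(list(OV+MV@np.array([.080,-.006,z/1e3])),plq(2.5),.03);F,T=avg(4);print(z,2.5,F.round(1),T.round(2))
E
```

```text
11 0 [-5.6  1.  -3.4] [0.37 1.75 0.1 ]
11 1.5 [-6.3  2.1 -0. ] [0.54 1.95 0.18]
9 1.5 [-6.1  6.7  7.6] [2.04 2.03 0.18]
8 1.5 [-6.6  9.  12.3] [2.92 2.05 0.2 ]
```

```bash
python3 - <<'E'
from h import *
for z,r in((11,0),(11,-1.5),(11,-3),(9,-1.5),(8,-1.5)):
    move_straight(list(OV+MV@np.array([.080,-.006,z/1e3])),plq(r),.03);F,T=avg(4);print(z,r,F.round(1),T.round(2))
st()
E
```

```text
11 0 [-5.9  1.4 -2. ] [0.54 1.85 0.07]
11 -1.5 [-5.3  1.  -0.8] [0.66 1.76 0.02]
11 -3 [-5.6  0.1 -1.1] [ 0.43  1.75 -0.06]
9 -1.5 [-6.5  2.9  4.8] [1.06 1.9  0.03]
8 -1.5 [-6.5  5.4  8.7] [1.81 1.97 0.04]
 t18.4 [0.4925 0.4015 0.073 ] F [-3.6 -5.5  9.6] Fv [-6.   5.5  8.4] Tv [1.85 1.97 0.06] w0.0082 g66
```

```bash
python3 - <<'E'
from h import *
move_straight(list(OV+MV@np.array([.080,-.006,.0105])),plq(-.5),.03);print(avg(4))
move_gripper(.013);st('open13')
pause(.2)
move_gripper(.036);st('open')
goto([78,-6,90],.2)
move_gripper(.06)
p=read_state()['eef_pos'];move_straight([.6,.2,.30],rate=.3);st()
c=snap('side','side4.png');d=snap('top','top4.png')
f=lambda i,x,y,w,h,s:cv2.resize(i[y:y+h,x:x+w],(w*s,h*s),interpolation=cv2.INTER_CUBIC)
A=f(c['image'],235,240,100,100,4)[:,:,::-1];B=f(d['image'],75,175,100,100,4)[:,:,::-1]
cv2.imwrite('pics/p4.png',np.uint8(255*(np.hstack([A,B])/255.)**.6))
for y,z in((-89,-42),(-89,43),(89,-42),(89,43)):
    for x in (84,75): X=OV+MV@(np.array([x,y,z])/1e3);print(x,y,z,((proj(c,X)[0]-[235,240])*4).round(0),((proj(d,X)[0]-[75,175])*4+[400,0]).round(0))
E
```

```text
(array([-5.87368548,  2.56744645,  0.76588178]), array([0.74513504, 1.79052605, 0.05800249]))
open13 t19.0 [0.4915 0.4036 0.0727] F [ 0.3  0.1 -0.1] Fv [ 0.  -0.4 -0.1] Tv [ 0.08 -0.72  0.03] w0.0127 g0
open t19.5 [0.491  0.4022 0.0713] F [ 0.7 -0.6  1.1] Fv [-1.1 -0.4  0.8] Tv [-0.01 -0.71  0.03] w0.0359 g0
 t21.5 [0.5993 0.2006 0.2989] F [-0.1 -0.1 -0.5] Fv [ 0.1  0.1 -0.5] Tv [ 0.01 -0.76 -0.  ] w0.0600 g0
84 -89 -42 [ 50. 364.] [494.  99.]
75 -89 -42 [ 45. 347.] [504.  93.]
84 -89 43 [ 61. 316.] [423. 102.]
75 -89 43 [ 55. 297.] [434.  97.]
84 89 -42 [362. 266.] [594. 335.]
75 89 -42 [356. 250.] [605. 330.]
84 89 43 [401. 212.] [529. 356.]
75 89 43 [394. 195.] [540. 350.]
```

View pics/p4.png

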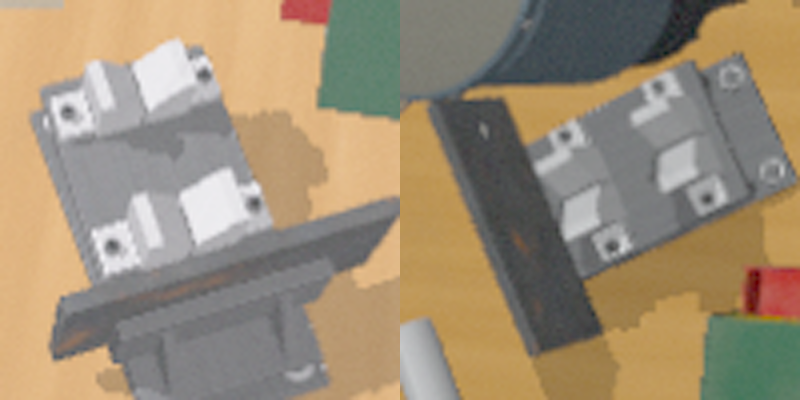

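Top view: the plate is standing and leaning on the stop bar. Its back-top corners are at (430,104) and (528,355) in the crop, predicted (423,102) and (529,356). So it is centred, but the −y end may sit a few mm forward. I'll press low on both sides with the closed fingers to drive the foot into the corner.

```bash
cat >> h.py <<'E'
def tq(lean=15,roll=0,s=1,yaw=0):  # closing along s*y_vee, tool z along -z'
    Mz=R.from_rotvec(MV[:,2]*np.radians(yaw)).as_matrix()@R.from_euler('ZY',[YAW,np.radians(lean)]).as_matrix()
    y=s*Mz[:,1];z=-Mz[:,2];return q(np.c_[np.cross(y,z),y,z])
E
python3 - <<'E'
from h import *
for s in(1,-1): print(s,inverse_kinematics(list(OV+MV@[0,0,-.019]),tq(15,0,s)))
for a in(23,203): print(a,inverse_kinematics([.482,-.284,.003],q(down(a))))
s=1 if abs(inverse_kinematics(list(OV+MV@[0,0,-.019]),tq(15,0,1))[5])<2.5 else -1
move_gripper(0)
P=lambda v:list(OV+MV@(np.array(v)/1e3))
for y in(-46,46):
    movep(P([58,y,60]),tq(11,0,s))
    goto([58,y,-12],.2);F0,_=avg(3)
    x=58
    while x<74:
        x+=1;goto([x,y,-12],.06);F,T=avg(1)
        if (F-F0)[0]<-9: break
    print(y,'x',x,(F-F0).round(1));goto([58,y,-12],.2);goto([58,y,60],.25)
st()
E
```

```text
1 [ 0.94173256  0.51661556 -0.06249276  0.24793029 -1.1390023  -0.65417345]
-1 [ 0.94173256  0.51661556 -0.06249276  0.24793029 -1.1390023   2.4874192 ]
23 [-0.25283242  0.44928504 -0.2310499   0.         -0.89046138 -2.48733451]
203 [-0.25283242  0.44928504 -0.2310499   0.         -0.89046138  0.65425814]
-46 x 67 [-10.3   0.7   0.6]
46 x 66 [-9.2 -0.1  1.5]
 t31.4 [0.4464 0.375  0.1256] F [-0.5 -0.6 -0.9] Fv [-0.   0.7 -1. ] Tv [-0.   -0.47  0.03] w-0.0002 g0
```

```bash
python3 - <<'E'
from h import *
goto([40,46,150],.3)
move_gripper(.06)
movep([.63,.08,.30],q(down(203)))
Q=q(down(202.9))
movep([.482,-.284,.12],Q)
move_straight([.482,-.284,.004],rate=.12);st('at')
move_gripper(0);st('grip')
F0=avg(4)[0]
move_straight([.482,-.284,.14],rate=.2);st('up')
c=snap('side','side5.png');d=snap('top','top5.png')
E
```

```text
at t36.5 [ 0.4827 -0.2842  0.0048] F [ 0.3 -0.2  0.5] Fv [-0.4 -0.2  0.4] Tv [ 0.    0.02 -0.01] w0.0600 g0
grip t36.9 [ 0.4824 -0.2842  0.005 ] F [-1.2  0.2  6.4] Fv [-1.1  1.   6.4] Tv [ 0.27 -0.52  0.08] w0.0326 g60
up t37.8 [ 0.4809 -0.2833  0.1381] F [ 0.5 -0.6 -4.3] Fv [ 0.4 -0.2 -4.4] Tv [0.04 0.02 0.02] w0.0324 g60
```

```bash
python3 - <<'E'
from h import *
move_straight([.52,-.25,.29],rate=.3)
movep([.63,.08,.30],q(down(203.4)))
P=lambda v:list(OV+MV@(np.array(v)/1e3))
movep(P([-8,0,70]),tq(15));
goto([-8,0,6],.15);F0,T0=avg(5);print('base',F0.round(1),T0.round(2))
z=6;y=0
while z>-18:
    z-=1;goto([-8,y,z],.05);F,T=avg(1);
    if (F-F0)[2]>4 or abs((F-F0)[1])>4: break
F,T=avg(4);print('z',z,(F-F0).round(1),(T-T0).round(2));st()
E
```

```text
base [ 1.3 -0.4 -2.9] [-0.07 -1.08 -0.01]
z -7 [-0.6 -3.4  7.3] [-1.24  0.15  0.01]
 t45.3 [0.522  0.3185 0.0783] F [3.  2.7 4.9] Fv [-0.  -3.8  5.1] Tv [-1.41 -0.91  0.01] w0.0320 g61
```

```bash
python3 - <<'E'
from h import *
F0=np.array([1.3,-.4,-2.9]);T0=np.array([-.07,-1.08,-.01])
z=-7
for y in(-1,-2,-3):
    goto([-8,y,z],.05);F,T=avg(3);print(y,z,(F-F0).round(1),(T-T0).round(2))
    if (F-F0)[1]>-.8: break
z=-8.5;goto([-8,y,z],.05);F,T=avg(3);print(y,z,(F-F0).round(1),(T-T0).round(2));st()
E
```

```text
-1 -7 [-0.7 -2.8  8.7] [-0.94  0.05  0.04]
-2 -7 [-0.5 -2.1  9. ] [-0.64 -0.06  0.05]
-3 -7 [ 0.1  1.5 11. ] [ 0.52 -0.17  0.04]
-3 -8.5 [ 0.6  5.6 18.3] [ 1.9  -0.24  0.08]
 t46.5 [0.523  0.3186 0.0772] F [-7.1  2.8 14.4] Fv [ 1.5  5.4 15.3] Tv [ 1.87 -1.32  0.06] w0.0319 g62
```

```bash
python3 - <<'E'
from h import *
F0=np.array([1.3,-.4,-2.9]);T0=np.array([-.07,-1.08,-.01])
y,z=-2.3,-5.8
goto([-8,y,z],.05);F1,T=avg(4);print((F1-F0).round(1),(T-T0).round(2))
x=-8
while x<10:
    x+=1;goto([x,y,z],.06);F,T=avg(1)
    if (F-F1)[0]<-7: break
F,T=avg(4);print('x',x,(F-F0).round(1),(T-T0).round(2))
for k in range(6):
    f=(F-F0)
    if 14<f[2]<17.5 and abs(f[1])<2.5: break
    z-=np.clip((15.5-f[2])/4.8,-1.2,1.2); y+=np.clip(-f[1]/4.,-.5,.5)
    goto([x,y,z],.04);F,T=avg(4);print(round(y,1),round(z,1),(F-F0).round(1),(T-T0).round(2))
st();c=snap('side','side6.png');d=snap('top','top6.png')
f=lambda i,x,y,w,h,s:cv2.resize(i[y:y+h,x:x+w],(w*s,h*s),interpolation=cv2.INTER_CUBIC)
A=f(c['image'],235,240,100,100,4)[:,:,::-1];B=f(d['image'],75,175,100,100,4)[:,:,::-1]
cv2.imwrite('pics/p6.png',np.uint8(255*(np.hstack([A,B])/255.)**.6))
E
```

```text
[ 0.3 -0.9  4.4] [-0.45 -0.2   0.02]
x -2 [-9.2  0.1 -0.6] [-0.05  3.16  0.05]
-2.3 -7.0 [-9.6  1.   3.1] [0.34 3.2  0.21]
-2.6 -8.2 [-10.    3.9   8. ] [1.34 3.11 0.12]
-3.1 -9.4 [-9.7  8.8 15.5] [3.09 3.   0.1 ]
-3.6 -9.4 [-8.9 11.4 16.4] [3.71 2.91 0.11]
-4.1 -9.2 [-9.1 12.  16.9] [4.19 2.85 0.11]
-4.6 -8.9 [-8.3 13.  16.5] [4.52 2.78 0.13]
 t50.4 [0.5218 0.3218 0.0764] F [-9.9 -8.5 14.8] Fv [-7.6 12.4 13.3] Tv [4.45 1.68 0.13] w0.0320 g62
```

View pics/p6.png

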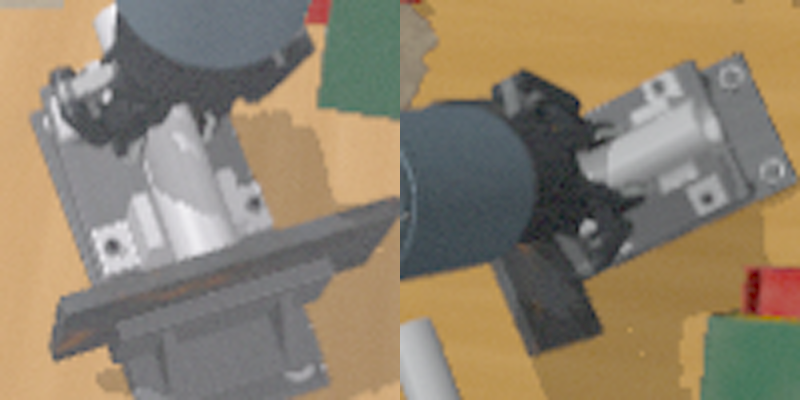

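Side view: the tube lies in both vees and reaches the plate at about (225,250) in the crop. The plate is unmoved. I corrected y in the wrong direction, so I'll bring the sideways force back to zero.

```bash
cat > c.py <<'E'
from h import *
F0=np.array([1.3,-.4,-2.9]);T0=np.array([-.07,-1.08,-.01])
x,y,z=-2,-4.6,-8.9
goto([x,-2.4,-8.2],.04);y,z=-2.4,-8.2
F,T=avg(3);print((F-F0).round(1),(T-T0).round(2))
for k in range(9):
    f=F-F0
    if 14.5<f[2]<17.5 and abs(f[1])<1.5: break
    z-=np.clip((16-f[2])/5,-1,1); y+=np.clip(f[1]/4.,-.8,.8)
    goto([x,y,z],.04);F,T=avg(3);print(round(y,1),round(z,1),(F-F0).round(1),(T-T0).round(2))
st()
E
python3 c.py
```

```text
[-9.7  3.4  6.8] [1.09 3.18 0.09]
-1.6 -9.2 [-9.9  2.9 10.2] [1.03 3.27 0.1 ]
-0.9 -10.2 [-9.8  3.1 13.1] [1.04 3.37 0.11]
-0.1 -10.8 [-10.3   1.7  14.9] [0.62 3.45 0.06]
0.3 -11.0 [-10.2   0.9  14.7] [0.29 3.53 0.07]
 t52.0 [0.5216 0.3218 0.0764] F [ 1.5 -5.6 14.6] Fv [-9.3  0.8 12.6] Tv [0.25 2.48 0.04] w0.0320 g62
```

```bash
python3 - <<'E'
from h import *
goto([-2,.4,-11.35],.03);pause(.5);F,T=avg(5);print(F.round(1),T.round(2));s=st()
if 12<F[2]<17 and abs(F[1])<3: print(finish_job())
E
```

```text
[-9.2  1.3 13.3] [0.45 2.45 0.06]
 t52.8 [0.5217 0.3218 0.0764] F [ 0.7 -5.2 15.6] Fv [-8.9  1.4 13.7] Tv [0.45 2.4  0.01] w0.0321 g62
the job is handed in; nothing more can be done
None
```

I handed the job in at 52.8 s: the plate stands in the corner of the jig and has been let go of, and the tube lies in both vees, butted against it. It is held pressed down with about 14–15 N square to the bed; no verdict came back.

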